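# Scrub out the tall sauce beaker at the fish counter

### The job

Take the long brush out of its white cup and scrub the inside of the tall steel beaker that has no handle: push the brush down to the bottom, draw it up until its bristle head is about level with the rim, and push it down to the bottom a second time. Then stand the long brush back in its own cup, bristles down, and let go. Do it gently: the beaker must stay upright and about where it stands.

Things in the scene. Friction and masses are not known exactly. Their poses are not given: they have to be found in the camera images.
- brush: The long round brush, 210 mm long, 0.12 kg, standing upright, bristles down, in its white cup. Rigid. From the bottom up: white bristle head 36 mm across and 55 mm long with a flat foot, thin steel stem 9 mm across up to 115 mm, grey round handle 22 mm across from 115 to 210 mm. Origin at the centre of the underside of the head, z along the brush towards the handle's top. A second brush standing in an identical cup is much shorter (98 mm) and is not the one meant.
- brush_cup: The white round cup that holds the long brush, fixed to the table by its suction foot: 70 mm tall, inside 60 mm across, walls 4 mm, inner floor 6 mm above the table. Origin at the centre of its underside, z up. The brush stands on the inner floor and may lean a little against the rim.
- beaker: The tall plain round steel beaker without handle, open at the top, standing loose on the table, about 0.5 kg: 110 mm tall, outside 90 mm across, walls 3 mm, inside 84 mm across, inner floor 5 mm above the underside. Origin at the centre of its underside, z up. The other steel pots are a half-height tub (55 mm) and a jug as tall with a side handle; nothing else loose near it is taller than 110 mm.
There are look-alikes about, which are no part of the job. What is shaped like the beaker but red is not meant.

How it is judged:
By the outcome, as a careful person would: the job done as asked, in the order asked, and still so for the second after the job is handed in, with the robot touching nothing.
It also fails if it takes over 51 s, if anything falls off the work surface, if the arm or the gripper's body presses on something with over 40 N, if the wrist force passes 120 N, or if a joint passes its speed limit or range.

### The arm

A 7-joint arm with a two-finger parallel gripper is mounted at the origin on the work surface. World frame = base frame: x ahead of the robot, y to its left, z up, the work surface at z = 0. Lengths are in m, angles in rad, forces in N, time in s.
With the tool pointing down it reaches from about 0.425 to 0.825 m from the base axis. Payload 3.6 kg.
Tool frame: the origin (TCP) lies at the very end of the fingers, on their centre line; the grasp point (between the pads) lies robot.grip_depth behind it (robot.grip_depth is the distance from the TCP to the grasp point, in m); z points along the fingers, y is the line along which they close (so a half turn about z gives the same grasp; the last joint's range is limited). The gripper opens to 85 mm and grips with 20 to 120 N. Pads are 22 mm wide; open, the fingers measure 114 mm over their backs; the gripper's body (76 mm by 85 mm) begins 54 mm behind the grasp point. The pads swing forward as they close: fully open they stand 13 mm farther back than shut.
Start: joints at [1.171, 0.615, -0.013, 1.423, 0.008, 1.103, -0.04], TCP at [0.237, -0.605, 0.231] pointing down, gripper open.
Joint ranges: [-3.12, 3.12], [-0.3, 2.06], [-1.34, 1.32], [0.26, 2.42], [-1.36, 4.5], [0.01, 1.98], [-2.84, 2.84]. Speed limits (rad/s): [2.79, 2.79, 3.14, 3.14, 3.14, 3.14, 3.14].

### API

Orientations are given as a rotation vector (axis times angle).
In Python, from plant import robot gives the robot as it stands.
- The arm moves only by the tool jog_arm, never from a script. Its argument "motion" is a list of rows, each an object with "gripper": the opening, from -1 (shut) to 1 (fully open); "delta_pos": the shift along the tool's x, y, z as a fraction of full scale, a list of three; "yaw": the turn about the tool's z as a fraction of full scale. In form: [{"gripper": gripper, "delta_pos": [dx, dy, dz], "yaw": yaw}, ...]. A call has 1 to 12 rows; each row shifts and turns the commanded pose from where the row before left it, along the tool's axes as they then stand; what a row does not reach is not made up. Full scale, the value 1, is 0.1 m for a shift and 180 degrees for a turn. A row lasts 1/8 s, in which the tool goes at most 62.5 mm and 10.7 degrees, less where a joint would pass 70% of its speed; a pose out of reach is approached as far as the arm can. A call with a number of a shift or a turn outside -1 to 1 is refused whole. A call with a gripper value outside its range is refused whole. The fingers move at their own pace and stop on an object; "squeeze" is the grip in N (left out, the last holds). Time passes only in rows, so rows that do not move let the fingers close. It gives the time, the measured TCP pose, the force, the opening and the grip force at its end, in the units of the state.
- robot.observe(): the state, without advancing time (a new reading comes with each control period).
- robot.read_camera(name): name is "scene" or "side" or "wrist"; returns (picture, depth): 384x512x3 uint8, red, green, blue; 384x512 float32, m along the optical axis (not along the pixel's ray), 0 where there is no reading.
- robot.get_calibration(name): a dict with "mtx" (3x3 intrinsics, pixels), "eye" and "rotation" of the camera in the world; the wrist camera has in their place "mount" (4x4, takes a point from camera to tool coordinates, whose origin is the TCP and whose axes are the flange's). Camera axes: x right, y up, looking along -z (the intrinsics and any distortion apply to the point x, -y, -z); pixel columns grow to the right and rows downward; lengths in m; the calibration is good to about 2 mm. A picture is of the moment at which its call begins: read the wrist's pose just before it. get_calibration takes no time and is no camera call.
- robot.hand_in(): hands the job in; it is judged then, once.
Trained networks look in the newest picture that a camera, given by its name, has taken for a name from the list of things; names that differ only in an ending like _2 or _b are one class to them, and where a whole thing is asked for, a point or a joint stands for the part that bears it (a point fixed in the world has none). Each returns a list of dicts, best first, with "confidence" (0 to 1); they miss things now and then, are a little off and sometimes report something else, mostly with a low value. They report only what shows in the picture. A call takes as long as a camera call. They do not tell look-alikes from the thing itself.
- robot.recognise(camera, name): "xyz" ([x, y, z] in m, in world coordinates, good to about 4 mm: the middle of the surface that is visible of it).
The state is a dict: "clock": time; "joint_positions": joint angles; "joint_vel": joint speeds; "tau": joint torques, N m; "tcp_pos": TCP position; "tcp_rot": TCP orientation; "ft_force": force on the tool from outside, world axes, zero at the start; "wrist_torque": the same for the moment, N m; "width": finger opening in m; "grasp_force": force on a finger pad.
Only numpy, scipy, OpenCV 4.12 (cv2) and the standard library are available. Lean on these libraries where they do the work, as an engineer would, in place of code of your own. Each camera call takes 0.05 s, during which the arm holds its last target. There are 200 camera calls.

## Working session

There is one attempt and no reset: what is moved stays moved. The work goes in short steps, Python scripts to look and compute and a tool call to move; the robot and the scene stay as the last step left them, time stands still between calls to the robot, and variables do not carry over. Pictures are saved under pics/ and viewed, at most 10 in all, crops included, and the job is handed in when it is done.

Besides the shell and the picture viewer there is one more tool, called after ">>>" by a JSON object that holds its "op" and its "data", one argument or row to a line. jog_arm: Moves the arm, as the interface text tells. Shift numbers are shares of 0.1 m and turn numbers shares of 180 degrees, none past 1 either way. Its arguments: {"type":"object","properties":{"motion":{"type":"array","items":{"type":"object","properties":{"gripper":{"type":"number"},"delta_pos":{"type":"array","items":{"type":"number","minimum":-1,"maximum":1}},"yaw":{"type":"number","minimum":-1,"maximum":1}}}},"squeeze":{"type":"number"}},"required":["motion"]}

```bash
mkdir -p pics; cat > h.py <<'E'
import numpy as np, cv2
from scipy.spatial.transform import Rotation as R
from plant import robot
def cloud(name):
    s=robot.observe(); im,d=robot.read_camera(name); c=robot.get_calibration(name); K=np.array(c["mtx"])
    v,u=np.mgrid[:d.shape[0],:d.shape[1]]
    p=np.stack([(u-K[0,2])/K[0,0]*d,-(v-K[1,2])/K[1,1]*d,-d],-1)
    if "mount" in c:
        M=np.array(c["mount"]); p=p@M[:3,:3].T+M[:3,3]
        p=p@R.from_rotvec(s["tcp_rot"]).as_matrix().T+s["tcp_pos"]
    else: 
        Q=np.array(c["rotation"]); Q=Q if Q.shape==(3,3) else R.from_rotvec(Q).as_matrix()
        p=p@Q.T+c["eye"]
    p[d==0]=np.nan
    return im,p
def save(n,im): cv2.imwrite(n,im[...,::-1])
E
python3 - <<'E'
from h import *
s=robot.observe(); print({k:np.round(v,3) for k,v in s.items()}, robot.grip_depth)
print(R.from_rotvec(s["tcp_rot"]).as_matrix().round(3))
ims=[]
for n in("scene","side"):
    im,p=cloud(n); np.savez(f"{n}.npz",im=im,p=p); save(f"pics/{n}.png",im); c=robot.get_calibration(n); print(n,np.round(c["eye"],2), c.keys())
    for o in("brush","brush_cup","beaker"): print(o,[(np.round(r["xyz"],3).tolist(),round(r["confidence"],2)) for r in robot.recognise(n,o)])
E
```

```text
{'clock': np.float64(0.0), 'joint_positions': array([ 1.171,  0.616, -0.013,  1.425,  0.008,  1.103, -0.04 ]), 'joint_vel': array([-0.001, -0.   ,  0.   ,  0.   ,  0.   ,  0.001, -0.002]), 'tau': array([ 0.0000e+00, -4.6920e+01,  2.5900e-01, -1.7103e+01,  1.0000e-02,
        1.0000e-02, -0.0000e+00]), 'tcp_pos': array([ 0.236, -0.605,  0.23 ]), 'tcp_rot': array([-3.085e+00, -5.820e-01,  1.000e-03]), 'ft_force': array([-0.21 , -0.443, -0.294]), 'wrist_torque': array([-0.055,  0.02 , -0.043]), 'grasp_force': np.float64(0.0), 'width': np.float64(0.085)} 0.0187
[[ 0.931  0.364 -0.001]
 [ 0.364 -0.931  0.002]
 [-0.    -0.003 -1.   ]]
scene [ 0.78 -0.54  0.71] dict_keys(['mtx', 'eye', 'rotation'])
brush [([0.643, 0.225, 0.149], 0.85)]
brush_cup [([0.637, 0.207, 0.04], 0.86)]
beaker [([0.296, -0.238, 0.074], 0.96), ([0.425, -0.27, 0.066], 0.85)]
side [-0.04  0.64  0.6 ] dict_keys(['mtx', 'eye', 'rotation'])
brush [([0.633, 0.236, 0.154], 0.63)]
brush_cup [([0.611, 0.244, 0.038], 0.74), ([0.416, -0.238, 0.075], 0.59)]
beaker [([0.286, -0.206, 0.07], 0.93), ([0.414, -0.238, 0.076], 0.79)]
```

View pics/scene.png

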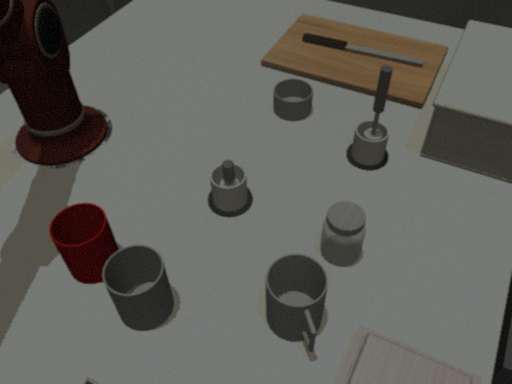

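View pics/side.png

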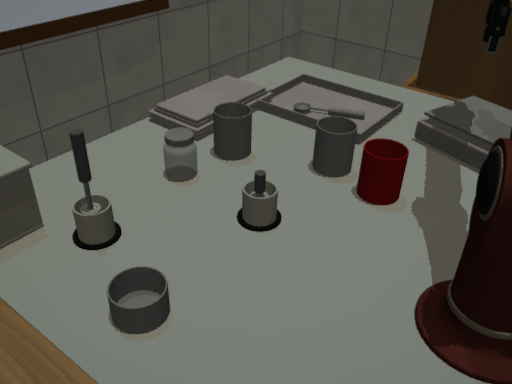

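```bash
python3 - <<'E'
from h import *
P=[];C=[]
for n in("scene","side"):
    f=np.load(n+".npz"); p=f["p"].reshape(-1,3); c=f["im"].reshape(-1,3).astype(int); k=np.isfinite(p[:,0]); P.append(p[k]);C.append(c[k])
def circ(q):
    A=np.c_[2*q,np.ones(len(q))]; x=np.linalg.lstsq(A,(q**2).sum(1),rcond=None)[0]; return x[:2],np.sqrt(x[2]+x[0]**2+x[1]**2)
def rep(ctr,r,zs):
  for i in(0,1):
    for a,b in zs:
        p=P[i]; k=(np.hypot(*(p[:,:2]-ctr).T)<r)&(p[:,2]>a)&(p[:,2]<b)
        if k.sum()>8:
            q=p[k][:,:2]; x,rr=circ(q); print(i,(a,b),k.sum(),"mean",q.mean(0).round(3),"circ",x.round(3),round(rr,3),"col",np.median(C[i][k],0), "zmax",p[k][:,2].max().round(3))
print("brush");rep((.635,.23),.06,[(.02,.065),(.066,.08),(.085,.12),(.13,.16),(.16,.19),(.19,.208),(.208,.225)])
for c in((.29,-.22),(.42,-.254)):
    print(c);rep(c,.065,[(.02,.05),(.06,.1),(.104,.113),(.113,.2)])
E
```

```text
brush
0 (0.02, 0.065) 887 mean [0.638 0.218] circ [0.635 0.227] 0.029 col [63. 61. 55.] zmax 0.065
0 (0.066, 0.08) 262 mean [0.637 0.227] circ [0.635 0.229] 0.03 col [83. 84. 79.] zmax 0.08
0 (0.085, 0.12) 63 mean [0.639 0.229] circ [0.639 0.23 ] 0.003 col [50. 50. 47.] zmax 0.119
0 (0.13, 0.16) 149 mean [0.64  0.224] circ [0.639 0.23 ] 0.009 col [38. 36. 35.] zmax 0.16
0 (0.16, 0.19) 158 mean [0.64  0.224] circ [0.639 0.23 ] 0.009 col [38.  35.5 33. ] zmax 0.19
0 (0.19, 0.208) 104 mean [0.639 0.224] circ [0.639 0.23 ] 0.009 col [38.5 35.  32. ] zmax 0.208
0 (0.208, 0.225) 111 mean [0.639 0.228] circ [0.639 0.23 ] 0.008 col [65. 60. 54.] zmax 0.219
1 (0.02, 0.065) 1129 mean [0.624 0.241] circ [0.633 0.234] 0.029 col [64. 62. 54.] zmax 0.065
1 (0.066, 0.08) 326 mean [0.633 0.236] circ [0.635 0.233] 0.03 col [84. 85. 77.] zmax 0.08
1 (0.085, 0.12) 89 mean [0.637 0.236] circ [0.638 0.236] 0.003 col [46. 46. 43.] zmax 0.12
1 (0.13, 0.16) 207 mean [0.633 0.239] circ [0.638 0.235] 0.01 col [29. 28. 28.] zmax 0.16
1 (0.16, 0.19) 216 mean [0.633 0.238] circ [0.639 0.235] 0.01 col [29. 28. 28
[... 871 characters left out ...]
.] zmax 0.113
(0.42, -0.254)
0 (0.02, 0.05) 1027 mean [ 0.427 -0.273] circ [ 0.426 -0.271] 0.043 col [42. 42. 40.] zmax 0.05
0 (0.06, 0.1) 1742 mean [ 0.426 -0.271] circ [ 0.426 -0.271] 0.043 col [41. 41. 39.] zmax 0.1
0 (0.104, 0.113) 625 mean [ 0.425 -0.272] circ [ 0.426 -0.271] 0.043 col [69. 67. 64.] zmax 0.113
0 (0.113, 0.2) 14 mean [ 0.426 -0.279] circ [ 0.427 -0.271] 0.043 col [81.5 80.5 76.5] zmax 0.115
1 (0.02, 0.05) 458 mean [ 0.41  -0.237] circ [ 0.426 -0.267] 0.044 col [45. 46. 43.] zmax 0.05
1 (0.06, 0.1) 992 mean [ 0.421 -0.258] circ [ 0.426 -0.267] 0.043 col [45. 45. 42.] zmax 0.1
1 (0.104, 0.113) 305 mean [ 0.424 -0.265] circ [ 0.426 -0.267] 0.043 col [51. 51. 49.] zmax 0.113
```

The scene view shows the long brush in its cup at (383,90)/(370,145), the plain beaker at (140,285) between the red one (85,240) and the handled jug (297,295). The side view agrees, with the brush at (82,160) and the beaker at (335,148). Fitted positions are brush (0.639, 0.2325) upright with its top at 0.217, and beaker (0.426, -0.269).

>>> {"op": "jog_arm", "data": {
  "motion": [
    {"gripper": 1, "delta_pos": [0, 0, -0.4], "yaw": 0},
    {"gripper": 1, "delta_pos": [0.34, -0.32, 0], "yaw": 0},
    {"gripper": 1, "delta_pos": [0.34, -0.32, 0], "yaw": 0},
    {"gripper": 1, "delta_pos": [0.34, -0.32, 0], "yaw": 0},
    {"gripper": 1, "delta_pos": [0.34, -0.32, 0], "yaw": 0},
    {"gripper": 1, "delta_pos": [0.34, -0.32, 0], "yaw": 0},
    {"gripper": 1, "delta_pos": [0.34, -0.32, 0], "yaw": 0},
    {"gripper": 1, "delta_pos": [0.34, -0.32, 0], "yaw": 0},
    {"gripper": 1, "delta_pos": [0.34, -0.32, 0], "yaw": 0},
    {"gripper": 1, "delta_pos": [0.34, -0.32, 0], "yaw": 0},
    {"gripper": 1, "delta_pos": [0.34, -0.32, 0], "yaw": 0},
    {"gripper": 1, "delta_pos": [0.34, -0.32, 0], "yaw": 0}
  ],
  "squeeze": 40
}}

```text
clock: 1.9
tcp_pos: [0.4574, -0.14, 0.2717]
tcp_rot: [3.087, 0.582, 0.001]
ft_force: [-0.3, -0.1, -0.7]
width: 0.0852
grasp_force: 0.0
```

```bash
python3 - <<'E'
from h import *
s=robot.observe(); t=s["tcp_pos"]; M=R.from_rotvec(s["tcp_rot"]).as_matrix()
print(s["clock"],t.round(3),s["joint_positions"].round(2),(M.T@(np.array([.639,.2325,.26])-t)).round(4))
for n in("scene","side"):
    p=np.load(n+".npz")["p"].reshape(-1,3); p=p[(p[:,2]>.1)&(p[:,0]>.4)&(p[:,0]<.95)&(abs(p[:,1])<.5)&(p[:,2]<.5)]
    cells,c=np.unique(np.round(p[:,:2],1),axis=0,return_counts=True)
    for a,b in zip(cells,c):
        if b>15: print(n,a,b,p[np.all(np.round(p[:,:2],1)==a,axis=1),2].max().round(3))
E
```

```text
1.9 [ 0.457 -0.14   0.272] [ 0.36  0.31 -0.15  1.84  0.05  1.   -1.01] [ 0.3047 -0.2808  0.0117]
scene [ 0.4 -0.3] 151 0.114
scene [ 0.4 -0.2] 149 0.114
scene [ 0.4 -0. ] 93 0.108
scene [ 0.5 -0.3] 228 0.114
scene [ 0.5 -0.2] 32 0.113
scene [ 0.6 -0.2] 264 0.114
scene [ 0.6 -0.1] 136 0.114
scene [ 0.6 -0. ] 95 0.104
scene [0.6 0.2] 581 0.219
scene [ 0.7 -0.2] 305 0.114
scene [ 0.7 -0.1] 179 0.113
scene [ 0.7 -0. ] 658 0.105
scene [0.7 0.3] 405 0.146
scene [0.7 0.4] 281 0.147
scene [0.7 0.5] 123 0.146
scene [0.8 0.3] 2304 0.147
scene [0.8 0.4] 1457 0.148
scene [0.8 0.5] 601 0.147
scene [0.9 0.3] 527 0.146
scene [0.9 0.4] 73 0.146
side [ 0.4 -0.3] 100 0.113
side [ 0.4 -0.2] 111 0.112
side [ 0.4 -0. ] 73 0.107
side [ 0.5 -0.3] 87 0.113
side [ 0.5 -0.2] 20 0.113
side [ 0.6 -0.2] 121 0.113
side [ 0.6 -0.1] 93 0.113
side [ 0.6 -0. ] 42 0.104
side [0.6 0.2] 769 0.219
side [ 0.7 -0.2] 151 0.113
side [ 0.7 -0.1] 50 0.113
side [ 0.7 -0. ] 252 0.105
side [0.7 0.3] 842 0.146
side [0.8 0.3] 295 0.146
```

>>> {"op": "jog_arm", "data": {
  "motion": [
    {"gripper": 1, "delta_pos": [0.34, -0.31, 0], "yaw": 0},
    {"gripper": 1, "delta_pos": [0.34, -0.31, 0], "yaw": 0},
    {"gripper": 1, "delta_pos": [0.34, -0.31, 0], "yaw": 0},
    {"gripper": 1, "delta_pos": [0.34, -0.31, 0], "yaw": 0},
    {"gripper": 1, "delta_pos": [0.34, -0.31, 0], "yaw": 0},
    {"gripper": 1, "delta_pos": [0.34, -0.31, 0], "yaw": 0},
    {"gripper": 1, "delta_pos": [0.34, -0.31, 0], "yaw": 0},
    {"gripper": 1, "delta_pos": [0.34, -0.31, 0], "yaw": 0},
    {"gripper": 1, "delta_pos": [0.33, -0.31, 0], "yaw": 0},
    {"gripper": 1, "delta_pos": [0, 0, 0], "yaw": 0}
  ]
}}

```text
clock: 3.15
tcp_pos: [0.6386, 0.2349, 0.2701]
tcp_rot: [-3.082, -0.592, 0.002]
ft_force: [-1.0, 0.1, -0.1]
width: 0.0856
grasp_force: 0.0
```

```bash
cat >> h.py <<'E'
def circ(q):
    A=np.c_[2*q,np.ones(len(q))]; x=np.linalg.lstsq(A,(q**2).sum(1),rcond=None)[0]; return x[:2].round(4),np.sqrt(x[2]+x[0]**2+x[1]**2).round(4)
def pose():
    s=robot.observe(); return s,np.array(s["tcp_pos"]),R.from_rotvec(s["tcp_rot"]).as_matrix()
E
python3 - <<'E'
from h import *
s,t,M=pose(); print(s["clock"],t.round(4),M.round(3).tolist(),np.round(s["joint_positions"],2))
im,p=cloud("wrist"); save("pics/w1.png",im)
q=p.reshape(-1,3); q=q[np.isfinite(q[:,0])]
for a,b in((.2,.225),(.13,.19),(.062,.08)):
    k=(q[:,2]>a)&(q[:,2]<b)&(np.hypot(q[:,0]-.638,q[:,1]-.232)<.05); 
    if k.sum()>8: print(a,b,k.sum(),q[k].mean(0).round(4),circ(q[k][:,:2]))
E
```

```text
3.15 [0.6386 0.2349 0.2701] [[0.929, 0.37, -0.002], [0.37, -0.929, 0.003], [-0.0, -0.004, -1.0]] [-0.28  0.65 -0.21  1.26  0.13  1.25 -1.67]
0.2 0.225 807 [0.6416 0.2355 0.2136] (array([0.6409, 0.2352]), np.float64(0.0079))
0.13 0.19 386 [0.6475 0.2378 0.1631] (array([0.6395, 0.2346]), np.float64(0.0107))
0.062 0.08 581 [0.6422 0.2355 0.0687] (array([0.6371, 0.2332]), np.float64(0.0306))
```

View pics/w1.png

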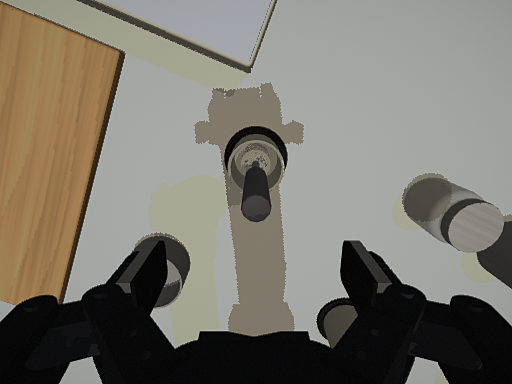

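The wrist view shows the handle top at (255,205), midway between the fingers, with clear space beneath them. I'll descend and grip.

>>> {"op": "jog_arm", "data": {
  "motion": [
    {"gripper": 1, "delta_pos": [0, 0, 0.3], "yaw": 0},
    {"gripper": 1, "delta_pos": [0, 0, 0.3], "yaw": 0},
    {"gripper": 1, "delta_pos": [0, 0, 0.3], "yaw": 0},
    {"gripper": 1, "delta_pos": [0, 0, 0.15], "yaw": 0},
    {"gripper": -1, "delta_pos": [0, 0, 0], "yaw": 0},
    {"gripper": -1, "delta_pos": [0, 0, 0], "yaw": 0},
    {"gripper": -1, "delta_pos": [0, 0, 0], "yaw": 0},
    {"gripper": -1, "delta_pos": [0, 0, 0], "yaw": 0},
    {"gripper": -1, "delta_pos": [0, 0, 0], "yaw": 0},
    {"gripper": -1, "delta_pos": [0, 0, 0], "yaw": 0},
    {"gripper": -1, "delta_pos": [0, 0, 0], "yaw": 0}
  ],
  "squeeze": 50
}}

```text
clock: 4.58
tcp_pos: [0.6399, 0.2305, 0.1676]
tcp_rot: [-3.086, -0.582, -0.004]
ft_force: [-1.0, 1.0, 4.9]
width: 0.021
grasp_force: 49.7
```

>>> {"op": "jog_arm", "data": {
  "motion": [
    {"gripper": -1, "delta_pos": [0, 0, -0.15], "yaw": 0},
    {"gripper": -1, "delta_pos": [0, 0, -0.25], "yaw": 0},
    {"gripper": -1, "delta_pos": [0, 0, -0.25], "yaw": 0},
    {"gripper": -1, "delta_pos": [0, 0, -0.25], "yaw": 0},
    {"gripper": -1, "delta_pos": [0, 0, -0.3], "yaw": 0},
    {"gripper": -1, "delta_pos": [0, 0, -0.3], "yaw": 0},
    {"gripper": -1, "delta_pos": [0, 0, 0], "yaw": 0}
  ]
}}

```text
clock: 5.45
tcp_pos: [0.6403, 0.2297, 0.319]
tcp_rot: [-3.087, -0.581, -0.008]
ft_force: [0.3, 0.5, -1.6]
width: 0.0209
grasp_force: 49.2
```

>>> {"op": "jog_arm", "data": {
  "motion": [
    {"gripper": -1, "delta_pos": [-0.2, 0.2, 0], "yaw": 0},
    {"gripper": -1, "delta_pos": [-0.32, 0.32, 0], "yaw": 0},
    {"gripper": -1, "delta_pos": [-0.32, 0.32, 0], "yaw": 0},
    {"gripper": -1, "delta_pos": [-0.32, 0.32, 0], "yaw": 0},
    {"gripper": -1, "delta_pos": [-0.32, 0.32, 0], "yaw": 0},
    {"gripper": -1, "delta_pos": [-0.32, 0.32, 0], "yaw": 0},
    {"gripper": -1, "delta_pos": [-0.32, 0.32, 0], "yaw": 0},
    {"gripper": -1, "delta_pos": [-0.32, 0.32, 0], "yaw": 0},
    {"gripper": -1, "delta_pos": [-0.32, 0.32, 0], "yaw": 0},
    {"gripper": -1, "delta_pos": [-0.32, 0.32, 0], "yaw": 0},
    {"gripper": -1, "delta_pos": [-0.32, 0.32, 0], "yaw": 0},
    {"gripper": -1, "delta_pos": [-0.32, 0.32, 0], "yaw": 0}
  ]
}}

```text
clock: 6.95
tcp_pos: [0.4264, -0.2533, 0.3146]
tcp_rot: [-3.085, -0.581, 0.005]
ft_force: [0.1, -1.0, -1.7]
width: 0.0213
grasp_force: 49.1
```

```bash
cat > chk.py <<'E'
from h import *
import sys
s,t,M=pose(); print(s["clock"],t.round(4),np.round(s["ft_force"],1),s["width"])
for n in("scene","side","wrist"):
    im,p=cloud(n); save(f"pics/{sys.argv[1]}_{n}.png",im)
    q=p.reshape(-1,3); q=q[np.isfinite(q[:,0])]
    near=q[np.hypot(*(q[:,:2]-t[:2]).T)<.06]
    zs=t[2]-.1616  # expected foot height
    for nm,a,b,rr in(("head",.005,.05,.035),("stem",.062,.105,.035),("hand",.12,.13,.035)):
        d=near[(near[:,2]>zs+a)&(near[:,2]<zs+b)&(np.hypot(*(near[:,:2]-t[:2]).T)<rr)]
        if len(d)>15: print(n,nm,len(d),circ(d[:,:2]),d[:,2].min().round(4))
    k=(q[:,2]>.06)&(q[:,2]<.113)&(abs(np.hypot(q[:,0]-.426,q[:,1]+.269)-.043)<.008)
    if k.sum()>30: print(n,"beaker",k.sum(),circ(q[k][:,:2]))
d=np.array([.426,-.269,t[2]])-t; print("to beaker (tool)",(M.T@d).round(4))
E
python3 chk.py c1
```

```text
6.95 [ 0.4264 -0.2533  0.3146] [ 0.1 -1.  -1.7] 0.021340328644094485
scene head 530 (array([ 0.4253, -0.253 ]), np.float64(0.0173)) 0.1581
scene stem 161 (array([ 0.4265, -0.2543]), np.float64(0.0035)) 0.2151
scene hand 104 (array([ 0.4262, -0.2541]), np.float64(0.0104)) 0.2731
scene beaker 2405 (array([ 0.4262, -0.2708]), np.float64(0.0433))
side head 347 (array([ 0.4205, -0.258 ]), np.float64(0.0153)) 0.1581
side stem 87 (array([ 0.4211, -0.258 ]), np.float64(0.0033)) 0.2162
side hand 55 (array([ 0.4215, -0.2583]), np.float64(0.0089)) 0.2734
side beaker 1414 (array([ 0.4262, -0.2668]), np.float64(0.0435))
wrist head 310 (array([ 0.423 , -0.2566]), np.float64(0.0179)) 0.1582
wrist stem 140 (array([ 0.4238, -0.2567]), np.float64(0.0043)) 0.2153
wrist hand 159 (array([ 0.4241, -0.2569]), np.float64(0.0107)) 0.2731
wrist beaker 1147 (array([ 0.4272, -0.2673]), np.float64(0.0428))
to beaker (tool) [-0.0061  0.0145 -0.    ]
```

>>> {"op": "jog_arm", "data": {
  "motion": [
    {"gripper": -1, "delta_pos": [-0.02, 0.13, 0], "yaw": 0},
    {"gripper": -1, "delta_pos": [0, 0, 0.2], "yaw": 0},
    {"gripper": -1, "delta_pos": [0, 0, 0], "yaw": 0},
    {"gripper": -1, "delta_pos": [0, 0, 0], "yaw": 0}
  ]
}}

```text
clock: 7.6
tcp_pos: [0.4319, -0.2647, 0.2965]
tcp_rot: [-3.087, -0.585, -0.001]
ft_force: [-0.8, -0.8, -1.1]
width: 0.0205
grasp_force: 49.0
```

```bash
python3 chk.py c2
```

```text
7.6 [ 0.4319 -0.2647  0.2965] [-0.8 -0.8 -1.1] 0.02051667201711133
scene head 504 (array([ 0.4313, -0.2646]), np.float64(0.0174)) 0.14
scene stem 150 (array([ 0.4323, -0.2656]), np.float64(0.0036)) 0.1971
scene hand 95 (array([ 0.4321, -0.2657]), np.float64(0.0102)) 0.255
scene beaker 2024 (array([ 0.4262, -0.2709]), np.float64(0.0432))
side head 327 (array([ 0.4317, -0.2606]), np.float64(0.0152)) 0.14
side stem 83 (array([ 0.4321, -0.2612]), np.float64(0.0033)) 0.199
side hand 56 (array([ 0.4322, -0.2618]), np.float64(0.0092)) 0.255
side beaker 1394 (array([ 0.4262, -0.2669]), np.float64(0.0434))
wrist head 308 (array([ 0.4322, -0.2627]), np.float64(0.0179)) 0.1405
wrist stem 145 (array([ 0.4326, -0.2629]), np.float64(0.0044)) 0.1977
wrist hand 159 (array([ 0.4327, -0.2633]), np.float64(0.0107)) 0.255
wrist beaker 1406 (array([ 0.4274, -0.2673]), np.float64(0.0428))
to beaker (tool) [-0.0071  0.0019 -0.    ]
```

>>> {"op": "jog_arm", "data": {
  "motion": [
    {"gripper": -1, "delta_pos": [-0.07, 0.04, 0], "yaw": 0},
    {"gripper": -1, "delta_pos": [0, 0, 0.25], "yaw": 0},
    {"gripper": -1, "delta_pos": [0, 0, 0.25], "yaw": 0},
    {"gripper": -1, "delta_pos": [0, 0, 0.25], "yaw": 0},
    {"gripper": -1, "delta_pos": [0, 0, 0.25], "yaw": 0},
    {"gripper": -1, "delta_pos": [0, 0, 0.2], "yaw": 0},
    {"gripper": -1, "delta_pos": [0, 0, 0.05], "yaw": 0},
    {"gripper": -1, "delta_pos": [0, 0, 0], "yaw": 0},
    {"gripper": -1, "delta_pos": [0, 0, 0], "yaw": 0}
  ]
}}

```text
clock: 8.88
tcp_pos: [0.4267, -0.2719, 0.1723]
tcp_rot: [3.086, 0.582, 0.003]
ft_force: [0.5, 0.7, -0.7]
width: 0.0206
grasp_force: 49.1
```

>>> {"op": "jog_arm", "data": {
  "motion": [
    {"gripper": -1, "delta_pos": [0, 0, 0.03], "yaw": 0},
    {"gripper": -1, "delta_pos": [0, 0, 0.02], "yaw": 0},
    {"gripper": -1, "delta_pos": [0, 0, 0], "yaw": 0}
  ]
}}

```text
clock: 9.25
tcp_pos: [0.4263, -0.2714, 0.1666]
tcp_rot: [3.087, 0.582, 0.001]
ft_force: [-0.5, 0.4, 0.4]
width: 0.0211
grasp_force: 49.4
```

>>> {"op": "jog_arm", "data": {
  "motion": [
    {"gripper": -1, "delta_pos": [0, 0, 0.01], "yaw": 0},
    {"gripper": -1, "delta_pos": [0, 0, 0.01], "yaw": 0},
    {"gripper": -1, "delta_pos": [0, 0, 0], "yaw": 0}
  ]
}}

```text
clock: 9.62
tcp_pos: [0.427, -0.2715, 0.1665]
tcp_rot: [3.086, 0.582, 0.003]
ft_force: [-1.7, 1.4, 13.0]
width: 0.0209
grasp_force: 51.0
```

>>> {"op": "jog_arm", "data": {
  "motion": [
    {"gripper": -1, "delta_pos": [0, 0, -0.1], "yaw": 0},
    {"gripper": -1, "delta_pos": [0, 0, -0.2], "yaw": 0},
    {"gripper": -1, "delta_pos": [0, 0, -0.2], "yaw": 0},
    {"gripper": -1, "delta_pos": [0, 0, -0.2], "yaw": 0},
    {"gripper": -1, "delta_pos": [0, 0, -0.17], "yaw": 0},
    {"gripper": -1, "delta_pos": [0, 0, 0], "yaw": 0},
    {"gripper": -1, "delta_pos": [0, 0, 0], "yaw": 0},
    {"gripper": -1, "delta_pos": [0, 0, 0], "yaw": 0}
  ]
}}

```text
clock: 10.62
tcp_pos: [0.4256, -0.2711, 0.2503]
tcp_rot: [-3.086, -0.582, 0.002]
ft_force: [-0.2, 0.3, -0.1]
width: 0.021
grasp_force: 49.3
```

```bash
python3 chk.py c3
```

```text
10.625 [ 0.4256 -0.2711  0.2503] [-0.2  0.3 -0.1] 0.020968113208703933
scene head 442 (array([ 0.4245, -0.2708]), np.float64(0.0174)) 0.0939
scene stem 127 (array([ 0.4258, -0.2719]), np.float64(0.0036)) 0.1512
scene hand 78 (array([ 0.4254, -0.2716]), np.float64(0.0104)) 0.2088
scene beaker 2015 (array([ 0.4262, -0.2708]), np.float64(0.0432))
side head 284 (array([ 0.4254, -0.2669]), np.float64(0.0156)) 0.0956
side stem 83 (array([ 0.4254, -0.2674]), np.float64(0.0035)) 0.1511
side hand 51 (array([ 0.425 , -0.2666]), np.float64(0.0086)) 0.2088
side beaker 1134 (array([ 0.426 , -0.2667]), np.float64(0.0433))
wrist head 304 (array([ 0.4257, -0.2687]), np.float64(0.018)) 0.094
wrist stem 144 (array([ 0.4262, -0.2691]), np.float64(0.0044)) 0.151
wrist hand 165 (array([ 0.4264, -0.2694]), np.float64(0.0107)) 0.2088
wrist beaker 2081 (array([ 0.4273, -0.2674]), np.float64(0.0428))
to beaker (tool) [ 0.0012 -0.0018  0.    ]
```

Centred, and the beaker hasn't moved. Second stroke down.

>>> {"op": "jog_arm", "data": {
  "motion": [
    {"gripper": -1, "delta_pos": [0, 0, 0.2], "yaw": 0},
    {"gripper": -1, "delta_pos": [0, 0, 0.2], "yaw": 0},
    {"gripper": -1, "delta_pos": [0, 0, 0.2], "yaw": 0},
    {"gripper": -1, "delta_pos": [0, 0, 0.17], "yaw": 0},
    {"gripper": -1, "delta_pos": [0, 0, 0.05], "yaw": 0},
    {"gripper": -1, "delta_pos": [0, 0, 0.03], "yaw": 0},
    {"gripper": -1, "delta_pos": [0, 0, 0.01], "yaw": 0},
    {"gripper": -1, "delta_pos": [0, 0, 0], "yaw": 0},
    {"gripper": -1, "delta_pos": [0, 0, 0], "yaw": 0}
  ]
}}

```text
clock: 11.9
tcp_pos: [0.4266, -0.2715, 0.1665]
tcp_rot: [3.086, 0.582, 0.002]
ft_force: [-1.2, 1.5, 6.2]
width: 0.0206
grasp_force: 50.0
```

>>> {"op": "jog_arm", "data": {
  "motion": [
    {"gripper": -1, "delta_pos": [0, 0, -0.15], "yaw": 0},
    {"gripper": -1, "delta_pos": [0, 0, -0.25], "yaw": 0},
    {"gripper": -1, "delta_pos": [0, 0, -0.25], "yaw": 0},
    {"gripper": -1, "delta_pos": [0, 0, -0.25], "yaw": 0},
    {"gripper": -1, "delta_pos": [0, 0, -0.3], "yaw": 0},
    {"gripper": -1, "delta_pos": [0, 0, -0.3], "yaw": 0},
    {"gripper": -1, "delta_pos": [0, 0, 0], "yaw": 0},
    {"gripper": -1, "delta_pos": [0, 0, 0], "yaw": 0}
  ]
}}

```text
clock: 12.9
tcp_pos: [0.4255, -0.2711, 0.3143]
tcp_rot: [-3.086, -0.582, 0.002]
ft_force: [0.4, -0.1, -1.9]
width: 0.0207
grasp_force: 49.3
```

>>> {"op": "jog_arm", "data": {
  "motion": [
    {"gripper": -1, "delta_pos": [0.2, -0.2, 0], "yaw": 0},
    {"gripper": -1, "delta_pos": [0.33, -0.34, 0], "yaw": 0},
    {"gripper": -1, "delta_pos": [0.33, -0.34, 0], "yaw": 0},
    {"gripper": -1, "delta_pos": [0.33, -0.34, 0], "yaw": 0},
    {"gripper": -1, "delta_pos": [0.33, -0.34, 0], "yaw": 0},
    {"gripper": -1, "delta_pos": [0.33, -0.34, 0], "yaw": 0},
    {"gripper": -1, "delta_pos": [0.33, -0.34, 0], "yaw": 0},
    {"gripper": -1, "delta_pos": [0.33, -0.34, 0], "yaw": 0},
    {"gripper": -1, "delta_pos": [0.33, -0.34, 0], "yaw": 0},
    {"gripper": -1, "delta_pos": [0.33, -0.34, 0], "yaw": 0},
    {"gripper": -1, "delta_pos": [0.33, -0.34, 0], "yaw": 0},
    {"gripper": -1, "delta_pos": [0.28, -0.32, 0], "yaw": 0}
  ]
}}

```text
clock: 14.4
tcp_pos: [0.6352, 0.2327, 0.3127]
tcp_rot: [3.086, 0.583, -0.006]
ft_force: [-0.4, -0.1, -1.4]
width: 0.021
grasp_force: 49.1
```

>>> {"op": "jog_arm", "data": {
  "motion": [
    {"gripper": -1, "delta_pos": [0, 0, 0.3], "yaw": 0},
    {"gripper": -1, "delta_pos": [0, 0, 0.1], "yaw": 0},
    {"gripper": -1, "delta_pos": [0, 0, 0], "yaw": 0},
    {"gripper": -1, "delta_pos": [0, 0, 0], "yaw": 0}
  ]
}}

```text
clock: 14.9
tcp_pos: [0.636, 0.2307, 0.2764]
tcp_rot: [-3.087, -0.58, -0.003]
ft_force: [0.4, 0.1, -1.0]
width: 0.0211
grasp_force: 49.2
```

```bash
sed -e 's/(q\[:,2\]>.06)&(q\[:,2\]<.113)/(q[:,2]>.03)\&(q[:,2]<.074)/; s/q\[:,0\]-.426,q\[:,1\]+.269)-.043/q[:,0]-.636,q[:,1]-.2325)-.032/; s/\[.426,-.269/[.636,.2325/' chk.py > chk2.py; python3 chk2.py c4
```

```text
14.9 [0.636  0.2307 0.2764] [ 0.4  0.1 -1. ] 0.021099367833363768
scene head 359 (array([0.6356, 0.2297]), np.float64(0.0166)) 0.1198
scene stem 100 (array([0.636 , 0.2279]), np.float64(0.0032)) 0.1773
scene hand 65 (array([0.6364, 0.2274]), np.float64(0.0085)) 0.2349
scene beaker 1038 (array([0.6355, 0.2287]), np.float64(0.0319))
side head 489 (array([0.6355, 0.2337]), np.float64(0.0164)) 0.1198
side stem 137 (array([0.6352, 0.2334]), np.float64(0.0035)) 0.1769
side hand 84 (array([0.6353, 0.2331]), np.float64(0.0094)) 0.2348
side beaker 1357 (array([0.635 , 0.2336]), np.float64(0.0319))
wrist head 310 (array([0.6364, 0.2335]), np.float64(0.018)) 0.1201
wrist stem 146 (array([0.6367, 0.2332]), np.float64(0.0044)) 0.1769
wrist hand 164 (array([0.6367, 0.2328]), np.float64(0.0107)) 0.2348
wrist beaker 683 (array([0.638 , 0.2336]), np.float64(0.0312))
to beaker (tool) [ 0.0006 -0.0017  0.    ]
```

>>> {"op": "jog_arm", "data": {
  "motion": [
    {"gripper": -1, "delta_pos": [0, 0, 0.2], "yaw": 0},
    {"gripper": -1, "delta_pos": [0, 0, 0.25], "yaw": 0},
    {"gripper": -1, "delta_pos": [0, 0, 0.25], "yaw": 0},
    {"gripper": -1, "delta_pos": [0, 0, 0.2], "yaw": 0},
    {"gripper": -1, "delta_pos": [0, 0, 0.1], "yaw": 0},
    {"gripper": -1, "delta_pos": [0, 0, 0.05], "yaw": 0},
    {"gripper": -1, "delta_pos": [0, 0, 0], "yaw": 0},
    {"gripper": -1, "delta_pos": [0, 0, 0], "yaw": 0}
  ]
}}

```text
clock: 16.05
tcp_pos: [0.6359, 0.2316, 0.1714]
tcp_rot: [-3.087, -0.582, -0.003]
ft_force: [-0.1, -0.3, -2.1]
width: 0.021
grasp_force: 49.2
```

>>> {"op": "jog_arm", "data": {
  "motion": [
    {"gripper": -1, "delta_pos": [0, 0, 0.03], "yaw": 0},
    {"gripper": -1, "delta_pos": [0, 0, 0.01], "yaw": 0},
    {"gripper": -1, "delta_pos": [0, 0, 0], "yaw": 0}
  ]
}}

```text
clock: 16.42
tcp_pos: [0.636, 0.2317, 0.1676]
tcp_rot: [-3.087, -0.582, -0.003]
ft_force: [-0.9, -0.1, 4.3]
width: 0.0209
grasp_force: 49.7
```

>>> {"op": "jog_arm", "data": {
  "motion": [
    {"gripper": -0.4, "delta_pos": [0, 0, 0], "yaw": 0},
    {"gripper": -0.2, "delta_pos": [0, 0, 0], "yaw": 0},
    {"gripper": 0.2, "delta_pos": [0, 0, 0], "yaw": 0},
    {"gripper": 1, "delta_pos": [0, 0, 0], "yaw": 0},
    {"gripper": 1, "delta_pos": [0, 0, 0], "yaw": 0},
    {"gripper": 1, "delta_pos": [0, 0, 0], "yaw": 0},
    {"gripper": 1, "delta_pos": [0, 0, -0.2], "yaw": 0},
    {"gripper": 1, "delta_pos": [0, 0, -0.3], "yaw": 0},
    {"gripper": 1, "delta_pos": [0, 0, -0.3], "yaw": 0},
    {"gripper": 1, "delta_pos": [0, 0, -0.3], "yaw": 0},
    {"gripper": 1, "delta_pos": [0, 0, 0], "yaw": 0},
    {"gripper": 1, "delta_pos": [0, 0, 0], "yaw": 0}
  ]
}}

```text
clock: 17.92
tcp_pos: [0.6349, 0.2311, 0.2754]
tcp_rot: [3.087, 0.582, -0.002]
ft_force: [-0.4, -0.3, 0.3]
width: 0.0856
grasp_force: 0.0
```

```bash
python3 - <<'E'
from h import *
s,t,M=pose(); print(s["clock"],t,s["width"])
im,p=cloud("side"); save("pics/end.png",im)
q=p.reshape(-1,3); q=q[np.isfinite(q[:,0])]
for c,a,b,r in(((.636,.232),.13,.2,.03),((.636,.232),.085,.118,.03),((.426,-.269),.06,.113,.06)):
    k=(q[:,2]>a)&(q[:,2]<b)&(np.hypot(*(q[:,:2]-c).T)<r); print(circ(q[k][:,:2]),q[k][:,2].max())
E
```

```text
17.925 [0.63487993 0.23106304 0.27541682] 0.08558145275475805
(array([0.6348, 0.2348]), np.float64(0.0095)) 0.19990658617726098
(array([0.6347, 0.2348]), np.float64(0.0037)) 0.11776499110985694
(array([ 0.4261, -0.2668]), np.float64(0.0434)) 0.11272914896463182
```

View pics/end.png

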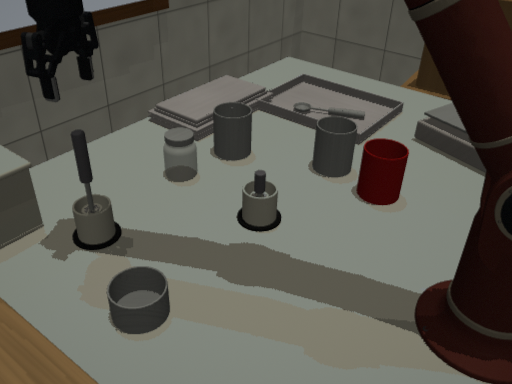

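The final side view shows the long brush upright in its cup at (85,185), the beaker unmoved at (335,148), and the gripper clear above.

```bash
python3 -c "
from plant import robot
print(robot.hand_in())"
```

```text
the job is handed in; nothing more can be done
None
```

I scrubbed the beaker with two strokes to the bottom, drawing the bristle head up to the rim in between, then stood the long brush back in its own cup, let go and handed the job in at about 18 s; the beaker stayed upright and in place.

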